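# Unlatch and open the splash guard around a magnetic stirrer

### The job

Someone needs to get at the beaker on the stirrer: lift the latch bar of the splash guard out of its catch by the red ball knob and swing the gate wide open towards the robot, about square to the front of the guard. Never strain the bar against the yellow catch or the rubber buffer above it (stop lifting when you feel the buffer, and do not pull the gate before the bar is free), do not drop the bar or slam the gate, and leave the gate open with the bar lowered gently back to level and let go. Do not disturb the beaker, the blue cap or the bottle.

Things in the scene. Friction and masses are not known exactly. Their poses are not given: they have to be found in the camera images.
- guard: splash guard fixed to the bench: clear walls in an aluminium frame, open top, 230 mm wide (y), 178 mm high, around a white magnetic stirrer. Origin on the bench under the middle of the closed gate; x points into the guard (away from the front; walls reach 245 mm), y along the front to the hinge side, z up. It may stand up to 0.25 rad turned about z.
- gate (a joint): opening angle of the gate in rad: 0 closed, grows as the free edge swings out of the guard to its front (clockwise seen from above), stop at 1.75. The gate is 180 mm wide, 12 mm thick, its top 178 mm above the bench; 0.6 kg; light friction, stays where it is left. Behind the catch it has only about 3 mm of play.
- gate_hinge (a point): point on the gate's upright hinge axis, 178 mm above the bench (guard frame: x 0, y 95 mm, the left end of the gate).
- latch (a joint): angle of the latch bar in rad: 0 level on its rest pin, grows as the knob end is lifted (stop 0.6). About 2 N at the knob lifts it; it falls if let go. The catch was set by hand, height unknown: the bar clears the yellow tooth somewhere from 0.04 to 0.31 rad and meets the buffer 3 to 6 mm above that; 4 to 5 N more than the bar's weight means the buffer is met.
- pivot (a point): axis of the latch bar on the gate: 70 mm from the hinge axis along the gate, 14 mm in front of the gate's mid-plane, 165 mm above the bench. The bar turns about an axis square to the gate.
- bar: steel latch bar on the front of the gate, 8 mm thick, 12 mm high; origin on its pivot, own y axis along the bar, its free end towards -y, z up. It reaches 143 mm from the pivot, past the gate's free edge into the catch. It carries the knob.
- knob (a point): centre of the red ball knob, 24 mm in diameter, on an 8 mm stem on top of the bar: 85 mm from the pivot along the bar and 42 mm above the bar's axis, so 207 mm above the bench when level, 36 mm above the bar's top, 29 mm above the gate's top. The catch's post is 45 mm beyond it along the front. The ball can turn within a grip.
- post: aluminium latch post, 20 mm square, 236 mm high, fixed to the guard (guard frame y = -105 mm). On its front is the catch: a yellow tooth in front of the bar (9 mm thick, 8 mm wide, 130 mm from the pivot) and above it a black rubber buffer (springy, 4 N/mm) under a steel hood, up to 41 mm in front of the gate plane. Force between bar and catch must stay under 12 N (about 18 N at the knob).
- beaker: empty glass beaker, 100 mm across, 125 mm high, standing on the stirrer inside the guard, top about 180 mm above the bench; origin under its middle. Leave it alone.
- cap: blue plastic screw cap, 54 mm across, 24 mm high, on the bench in front and to the right of the guard; origin under its middle. Leave it alone.
- bottle: white plastic bottle with a blue cap, 60 mm across, 150 mm high, on the bench to the left of the guard; origin under its middle. Leave it alone.

How it is judged:
On the way, in this order (a step that is already met when the one before it is completed fails the run):
1. the latch bar is lifted off its rest while the gate is still closed (value of joint latch above 0.03 rad and value of joint gate below 0.06 rad), for 0.1 s.
2. the bar is out of the catch and the gate is ajar (value of joint gate above 0.3 rad), for 0.1 s.
At the end, for the whole second after the job is handed in: The gate stands open by at least 1.2 rad (69 degrees) and at rest, the latch bar is back level on its rest (under 0.04 rad), and the beaker, cap and bottle are within 20 mm of where they stood (value of joint gate above 1.2 rad and value of joint latch below 0.04 rad and velocity of joint gate between -0.05 and 0.05 rad/s and velocity of joint latch between -0.05 and 0.05 rad/s and distance of each of beaker, cap, bottle from where it was at the start of the episode below 0.02 m); the robot touches nothing.
It fails at once if the bar is strained against the catch or its buffer (more than 12 N) (contact force between bar and post above 12 N).
It fails at once if the bar is dropped (falls faster than 2.5 rad/s) (velocity of joint latch below -2.5 rad/s).
It fails at once if the gate is flung or slammed (faster than 2.5 rad/s) (velocity of joint gate above 2.5 rad/s or velocity of joint gate below -2.5 rad/s).
It fails at once if the beaker, cap or bottle is pushed by more than 20 mm or tipped over (distance of any of beaker, cap, bottle from where it was at the start of the episode above 0.02 m or angle between any of beaker, cap, bottle's own z axis and vertical above 0.4 rad).
It also fails if it takes over 72 s, if anything falls off the work surface, if the arm or the gripper's body presses on something with over 40 N, if the wrist force passes 120 N, or if a joint passes its speed limit or range.

### The arm

A 6-joint arm with a two-finger parallel gripper is mounted at the origin on the work surface. World frame = base frame: x ahead of the robot, y to its left, z up, the work surface at z = 0. Lengths are in m, angles in rad, forces in N, time in s.
With the tool pointing down it reaches from about 0.275 to 0.875 m from the base axis. Payload 12.5 kg.
Tool frame: the origin (TCP) lies at the very end of the fingers, on their centre line; the grasp point (between the pads) lies 19 mm behind it; z points along the fingers, y is the line along which they close (so a half turn about z gives the same grasp; the last joint's range is limited). The gripper opens to 85 mm and grips with 20 to 120 N. Pads are 22 mm wide; open, the fingers measure 114 mm over their backs; the gripper's body (76 mm by 85 mm) begins 54 mm behind the grasp point. The pads swing forward as they close: fully open they stand 13 mm farther back than shut.
Start: joints at [-1.211, 0.351, 1.652, -0, 1.139, -0.085], TCP at [0.237, -0.496, 0.231] pointing down, gripper open.
Joint ranges: [-2.75, 2.75], [-0.79, 2.1], [0.01, 2.65], [-1.57, 4.71], [0.07, 3.14], [-2.87, 2.87]. Speed limits (rad/s): [2.22, 2.22, 2.79, 3.14, 3.14, 3.14].

### API

Orientations are given as a 3x3 rotation matrix whose columns are the frame's x, y, z axes.
In Python, from workcell import ctrl, vision, models gives the robot as it stands.
- The arm moves only by the shell command python3 -m creep 'ROWS'. ROWS is JSON, a list of rows, each a list of 3 entries, a list of its own where there are three numbers: the shift along the tool's x, y, z in m, then the turn, a rotation vector about the tool's x, y, z in degrees, then the opening, from 0 (shut) to 1 (fully open). A call has 1 to 5 rows; each row shifts and turns the commanded pose from where the row before left it, along the tool's axes as they then stand; what a row does not reach is not made up. A row lasts 1/8 s, in which the tool goes at most 62.5 mm and 10.7 degrees, less where a joint would pass 70% of its speed; a pose out of reach is approached as far as the arm can. A call is refused whole if a number of a shift passes 0.0625 or a number of a turn 10.7, either way. A call with a gripper value outside its range is refused whole. The fingers move at their own pace and stop on an object; the grip force is fixed at half the most. Time passes only in rows, so rows that do not move let the fingers close. It gives the time, the measured TCP pose, the force, the opening and the grip force at its end, in the units of the state.
- ctrl.state(): the state, without advancing time (a new reading comes with each control period).
- vision.grab_frame(name): name is "scene" or "top" or "wrist"; returns a dict with "image" (384x512x3 uint8, red, green, blue), "z_map" (384x512 float32, m along the optical axis (not along the pixel's ray), 0 where there is no reading), "K" (3x3 intrinsics, pixels), "cam_to_world" (4x4, takes a point from camera to world coordinates). Camera axes: x right, y up, looking along -z (the intrinsics and any distortion apply to the point x, -y, -z); pixel columns grow to the right and rows downward; lengths in m; the calibration is good to about 2 mm. A picture is of the moment at which its call begins.
- ctrl.job_done(): hands the job in; it is judged then, once.
Trained networks look in a picture, given as the dict that the camera call returned (one of the last four; its "shot" number tells which), for a name from the list of things; names that differ only in an ending like _2 or _b are one class to them, and where a whole thing is asked for, a point or a joint stands for the part that bears it (a point fixed in the world has none). Each returns a list of dicts, best first, with "confidence" (0 to 1); they miss things now and then, are a little off and sometimes report something else, mostly with a low value. They report only what shows in the picture. A call takes as long as a camera call.
- models.recognise(picture, target): "box" ([left, top, right, bottom] as shares, 0 to 1, of the picture: columns of its width, rows of its height, round what is visible of it).
- models.cut_out(picture, target): "mask" (384x512 bool, what is visible of it) and "box" ([left, top, right, bottom] as shares, 0 to 1, of the picture: columns of its width, rows of its height, round what is visible of it).
- models.pinpoint(picture, target): "centre" ([column, row] as shares, 0 to 1, of the picture: columns of its width, rows of its height: a listed point, or the origin of a listed thing).
The state is a dict: "time_s": time; "q": joint angles; "qd": joint speeds; "joint_torque": joint torques, N m; "tool_pos": TCP position; "eef_rot": TCP orientation; "contact_force": force on the tool from outside, world axes, zero at the start; "moment": the same for the moment, N m; "finger_gap": finger opening in m; "gripper_force": force on a finger pad.
Only numpy, scipy, OpenCV 4.12 (cv2) and the standard library are available. Lean on these libraries where they do the work, as an engineer would, in place of code of your own. Each camera call takes 0.05 s, during which the arm holds its last target. There are 200 camera calls.

## Working session

There is one attempt and no reset: what is moved stays moved. The work goes in short steps, Python scripts to look and compute and a shell command to move; the robot and the scene stay as the last step left them, time stands still between calls to the robot, and variables do not carry over. Pictures are saved under pics/ and viewed, at most 10 in all, crops included, and the job is handed in when it is done.

```bash
mkdir -p pics; cat > h.py <<'E'
import numpy as np, cv2
from workcell import ctrl, vision, models
def px2w(p,u,v,z=None,world_z=None):
    K=p["K"];T=np.array(p["cam_to_world"])
    d=np.array([(u-K[0][2])/K[0][0],-(v-K[1][2])/K[1][1],-1.0])
    if world_z is not None:
        dw=T[:3,:3]@d; s=(world_z-T[2,3])/dw[2]; return T[:3,3]+s*dw
    return T[:3,:3]@(d*z)+T[:3,3]
def save(p,n): cv2.imwrite("pics/"+n,p["image"][:,:,::-1])
E
python3 - <<'E'
from h import *
for n in ("scene","top"):
    p=vision.grab_frame(n); save(p,n+"0.png"); print(n,[k for k in p])
    for t,wz in (("knob",.207),("gate_hinge",.178),("pivot",.165),("guard",0),("post",0),("cap",0),("bottle",0),("beaker",.055)):
        for r in models.pinpoint(p,t)[:2]:
            u,v=r["centre"][0]*512,r["centre"][1]*384
            print(t,round(r["confidence"],2),round(u),round(v),px2w(p,u,v,world_z=wz).round(3))
print(ctrl.state())
E
python3 -c "
import cv2,numpy as np
cv2.imwrite('pics/both0.png',cv2.resize(np.vstack([cv2.imread('pics/scene0.png'),cv2.imread('pics/top0.png')]),(400,600)) if 0 else np.hstack([cv2.resize(cv2.imread('pics/scene0.png'),(400,300)),cv2.resize(cv2.imread('pics/top0.png'),(400,300))]))"
```

```text
scene ['image', 'z_map', 'K', 'cam_to_world', 'shot']
knob 0.49 235 164 [0.625 0.023 0.207]
gate_hinge 0.64 281 150 [0.645 0.19  0.178]
gate_hinge 0.37 254 161 [0.621 0.1   0.178]
pivot 0.77 256 164 [0.619 0.11  0.165]
guard 0.57 257 220 [0.638 0.089 0.   ]
post 0.69 281 148 [0.453 0.46  0.   ]
post 0.56 233 238 [ 0.633 -0.009  0.   ]
cap 0.83 178 257 [ 0.57  -0.146  0.   ]
cap 0.31 233 165 [0.391 0.27  0.   ]
top ['image', 'z_map', 'K', 'cam_to_world', 'shot']
knob 0.76 256 208 [0.621 0.04  0.207]
gate_hinge 0.56 189 205 [0.629 0.191 0.178]
pivot 0.65 219 212 [0.616 0.125 0.165]
guard 0.74 238 213 [0.637 0.087 0.   ]
post 0.5 274 217 [ 0.627 -0.008  0.   ]
cap 0.53 322 240 [ 0.57  -0.136  0.   ]
cap 0.24 221 213 [0.638 0.135 0.   ]
bottle 0.75 153 180 [0.725 0.321 0.   ]
beaker 0.92 235 164 [0.757 0.096 0.055]
{'time_s': 0.9, 'q': array([-1.21059404e+00,  3.50659463e-01,  1.65178215e+00, -6.61891327e-06,
        1.13910556e+00, -8.45920823e-02]), 'qd': array([ 1.02347692e-03,  7.39719885e-06,  4.85899334e-04, -7.62722583e-05,
       -1.16485152e-03, -1.04278757e-03]), 'joint_torque': array([-2.53796088e-04, -5.06016755e+01, -2.91642040e+01,  9.14918155e-05,
        6.42688701e-04,  5.28185410e-05]), 'tool_pos': array([ 0.23667319, -0.4964667 ,  0.23131857]), 'eef_rot': array([[ 9.02697970e-01,  4.30274767e-01,  1.04031170e-05],
       [ 4.30274767e-01, -9.02697969e-01, -4.46775119e-05],
       [-9.83273341e-06,  4.48064980e-05, -9.99999999e-01]]), 'contact_force': array([0.44964273, 1.22596449, 0.39356776]), 'moment': array([-0.00145156, -0.02116064, -0.03218367]), 'gripper_force': 0.0, 'finger_gap': 0.0856058163094193}
```

View pics/both0.png

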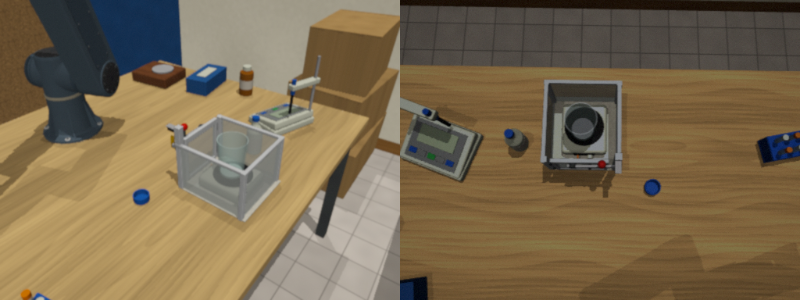

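Both views agree: the red knob shows at about (237,164) in the scene image and (256,209) in the top image, and the post is to its right. The front of the guard is nearly parallel to y. I'll move above it, turning the closing line square to the gate.

```bash
python3 -m creep '[[[0.046,-0.027,-0.02],[0,0,0],1],[[0.046,-0.027,-0.02],[0,0,0],1],[[0.046,-0.027,-0.02],[0,0,0],1],[[0.046,-0.027,-0.02],[0,0,0],1],[[0.046,-0.027,-0.02],[0,0,0],1]]'
python3 -m creep '[[[0.046,-0.027,0],[0,0,0],1],[[0.046,-0.027,0],[0,0,0],1],[[0.046,-0.027,0],[0,0,0],1],[[0.046,-0.027,0],[0,0,0],1],[[0.046,-0.027,0],[0,0,0],1]]'
python3 -m creep '[[[0.046,-0.027,0],[0,0,-9.5],1],[[0,0,0],[0,0,-9.5],1],[[0,0,0],[0,0,-9.5],1],[[0,0,0],[0,0,-9.5],1]]'
python3 -m creep '[[[0,0,0],[0,0,-9.5],1],[[0,0,0],[0,0,-9.5],1],[[0,0,0],[0,0,-9.5],1],[[0,0,0],[0,0,0],1]]'
python3 - <<'E'
from h import *
s=ctrl.state(); print(s["tool_pos"],s["eef_rot"].round(3),s["q"].round(3))
p=vision.grab_frame("wrist"); save(p,"w1.png")
print(np.array(p["cam_to_world"]).round(3))
for t,wz in (("knob",.207),("gate_hinge",.178),("pivot",.165),("beaker",.055)):
    for r in models.pinpoint(p,t)[:2]:
        u,v=r["centre"][0]*512,r["centre"][1]*384
        print(t,round(r["confidence"],2),round(u),round(v),px2w(p,u,v,world_z=wz).round(4))
for n in ("wrist","top"):
    p=vision.grab_frame(n)
    h=cv2.cvtColor(p["image"],cv2.COLOR_RGB2HSV)
    m=((h[...,0]<8)|(h[...,0]>172))&(h[...,1]>150)&(h[...,2]>60)
    nn,l,st,c=cv2.connectedComponentsWithStats(m.astype(np.uint8))
    for i in np.argsort(-st[1:,4])[:3]+1:
        print(n,st[i],c[i].round(1),px2w(p,*c[i],world_z=.207).round(4), np.median(p["z_map"][l==i]), px2w(p,*c[i],z=np.median(p["z_map"][l==i])).round(4))
E
```

```text
time_s: 1.52
tool_pos: [0.3869, -0.2741, 0.3321]
eef_rot: [[0.903, 0.43, 0.0], [0.43, -0.903, -0.0], [0.0, 0.0, -1.0]]
contact_force: [0.3, -0.7, 0.1]
finger_gap: 0.0856
gripper_force: 0.0
time_s: 2.15
tool_pos: [0.5365, -0.0532, 0.3314]
eef_rot: [[0.903, 0.43, 0.0], [0.43, -0.903, -0.0], [0.0, 0.0, -1.0]]
contact_force: [0.1, -1.0, -0.3]
finger_gap: 0.0852
gripper_force: 0.0
time_s: 2.65
tool_pos: [0.5657, -0.0104, 0.3312]
eef_rot: [[0.441, 0.897, -0.0], [0.897, -0.441, 0.0], [-0.0, -0.0, -1.0]]
contact_force: [-0.8, -0.3, -1.3]
finger_gap: 0.0852
gripper_force: 0.0
time_s: 3.15
tool_pos: [0.5656, -0.0106, 0.3313]
eef_rot: [[-0.034, 0.999, -0.0], [0.999, 0.034, -0.0], [-0.0, -0.0, -1.0]]
contact_force: [-0.3, 0.6, -0.3]
finger_gap: 0.0855
gripper_force: 0.0
[ 0.56561338 -0.01064121  0.33127663] [[-0.034  0.999 -0.   ]
 [ 0.999  0.034 -0.   ]
 [-0.    -0.    -1.   ]] [-0.101  0.298  1.476 -0.     1.367 -0.135]
[[ 0.999 -0.032 -0.008  0.563]
 [ 0.033  0.962  0.272  0.058]
 [-0.001 -0.272  0.962  0.475]
 [ 0.     0.     0.     1.   ]]
knob 0.97 318 133 [0.618  0.0356 0.207 ]
pivot 0.68 316 36 [0.6168 0.1211 0.165 ]
beaker 0.63 259 226 [ 0.5735 -0.1161  0.055 ]
beaker 0.62 404 76 [0.7546 0.1002 0.055 ]
wrist [304 120  27  27 558] [316.8 133. ] [0.6174 0.0357 0.207 ] 0.2546218 [0.6155 0.0365 0.2166]
top [261 208   2   6  11] [261.5 210.3] [0.6161 0.0281 0.207 ] 0.8917293 [0.6146 0.0282 0.2177]
```

View pics/w1.png

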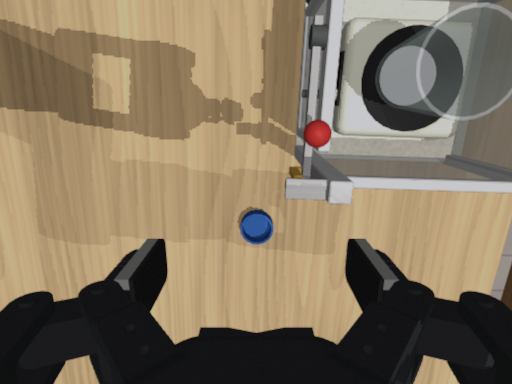

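The knob is at (318,133), the yellow tooth at (295,172), the post and hood are below it, and the cap is at (257,227) outside the guard. I'll fit the guard's yaw from the depth data on the rail tops.

```bash
python3 - <<'E'
from h import *
for n in ("wrist","top"):
    p=vision.grab_frame(n); K=p["K"];T=np.array(p["cam_to_world"]);z=p["z_map"]
    v,u=np.mgrid[:384,:512]
    d=np.stack([(u-K[0][2])/K[0][0]*z,-(v-K[1][2])/K[1][1]*z,-z],-1)
    W=d@T[:3,:3].T+T[:3,3]
    m=(z>0)&(abs(W[...,2]-.178)<.006)&(W[...,0]>.56)&(W[...,0]<.9)&(W[...,1]>-.06)&(W[...,1]<.26)
    P=W[m]; print(n,len(P))
    def fit(sel,name,ax):
        Q=P[sel]; a=np.polyfit(Q[:,ax],Q[:,1-ax],1)
        for _ in range(5):
            r=Q[:,1-ax]-np.polyval(a,Q[:,ax]); k=abs(r-np.median(r))<.012; a=np.polyfit(Q[k,ax],Q[k,1-ax],1)
        print(name,k.sum(),"slope",a[0].round(4),"yaw",(-np.arctan(a[0]) if ax==1 else np.arctan(a[0])).round(4),"at0.05/.7",np.polyval(a,.05 if ax==1 else .7).round(4),"rms",r[k].std().round(4))
    fit((P[:,0]<.655)&(P[:,1]>.02)&(P[:,1]<.18),"gate",1)
    fit((P[:,0]>.66)&(P[:,1]<.02),"right wall",0)
    if n=="top": fit((P[:,0]>.66)&(P[:,0]<.84)&(P[:,1]>.16),"left wall",0)
    print(models.pinpoint(p,"knob")[:1])
E
```

```text
wrist 6799
gate 2189 slope -0.0212 yaw 0.0212 at0.05/.7 0.6292 rms 0.0055
right wall 1988 slope -0.0018 yaw -0.0018 at0.05/.7 -0.0138 rms 0.0036
[{'centre': [0.623, 0.3482], 'confidence': 0.75}]
top 2097
gate 303 slope -0.0015 yaw 0.0015 at0.05/.7 0.6292 rms 0.0046
right wall 358 slope 0.0151 yaw 0.0151 at0.05/.7 -0.0163 rms 0.004
left wall 422 slope 0.0002 yaw 0.0002 at0.05/.7 0.2041 rms 0.0037
[]
```

```bash
python3 -m creep '[[[0,0,0],[0,0,1.6],1],[[0.023,0.0255,0.02],[0,0,0],1],[[0.023,0.0255,0.03],[0,0,0],1],[[0,0,0.03],[0,0,0],1],[[0,0,0],[0,0,0],1]]'
python3 - <<'E'
from h import *
p=vision.grab_frame("wrist"); save(p,"w2.png"); s=ctrl.state(); print(s["tool_pos"],s["eef_rot"].round(4))
h=cv2.cvtColor(p["image"],cv2.COLOR_RGB2HSV)
m=((h[...,0]<8)|(h[...,0]>172))&(h[...,1]>150)&(h[...,2]>60)
nn,l,st,c=cv2.connectedComponentsWithStats(m.astype(np.uint8))
for i in np.argsort(-st[1:,4])[:2]+1:
    x,y,w,hh,_=st[i]; cc=(x+(w-1)/2,y+(hh-1)/2)
    print(st[i],c[i].round(1),px2w(p,*cc,world_z=.207).round(4),px2w(p,*c[i],z=np.median(p["z_map"][l==i])).round(4))
print(models.pinpoint(p,"pivot")[:1],models.pinpoint(p,"knob")[:1])
r=models.pinpoint(p,"pivot")
if r: print(px2w(p,r[0]["centre"][0]*512,r[0]["centre"][1]*384,world_z=.165))
E
```

```text
time_s: 4.32
tool_pos: [0.6154, 0.0359, 0.2492]
eef_rot: [[-0.006, 1.0, -0.004], [1.0, 0.006, 0.0], [0.0, -0.004, -1.0]]
contact_force: [0.2, -0.3, 0.6]
finger_gap: 0.0853
gripper_force: 0.0
[0.61613274 0.03564307 0.25125518] [[-0.0059  1.     -0.0012]
 [ 1.      0.0059 -0.    ]
 [-0.     -0.0012 -1.    ]]
[ 242  197   35   36 1002] [259.2 214.7] [0.6172 0.0353 0.207 ] [0.6172 0.0386 0.2163]
[{'centre': [0.5141, 0.207], 'confidence': 0.97}] [{'centre': [0.5086, 0.5531], 'confidence': 0.92}]
[0.6196901  0.12168591 0.165     ]
```

View pics/w2.png

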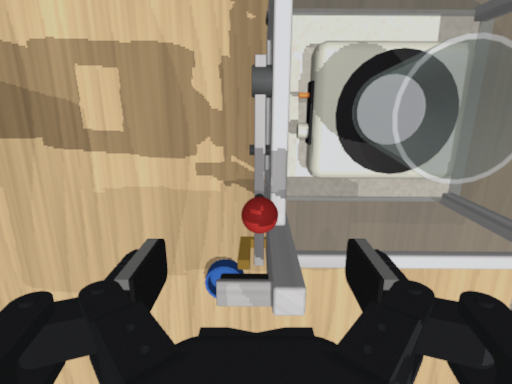

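The knob at (259,215) sits centred between the open fingers, about 1 mm to +x, and the fingers are clear of the post and hood at (250,290). Now I'll descend and close part-way.

```bash
python3 -m creep '[[[0,0.001,0.025],[0,0,0],1],[[0,0,0.02],[0,0,0],1],[[0,0,0.02],[0,0,0],1],[[0,0,0],[0,0,0],0.6],[[0,0,0],[0,0,0],0.45]]'
python3 -m creep '[[[0,0,0],[0,0,0],0.4],[[0,0,0],[0,0,0],0.4]]'
python3 - <<'E'
from h import *
F=[]
for _ in range(6): p=vision.grab_frame("wrist"); F.append(ctrl.state()["contact_force"])
save(p,"w3.png"); s=ctrl.state(); print(s["tool_pos"],s["finger_gap"]); print(np.mean(F,0),np.std(F,0))
h=cv2.cvtColor(p["image"],cv2.COLOR_RGB2HSV)
m=((h[...,0]<8)|(h[...,0]>172))&(h[...,1]>150)&(h[...,2]>60)
nn,l,st,c=cv2.connectedComponentsWithStats(m.astype(np.uint8))
i=np.argmax(st[1:,4])+1
print(st[i],px2w(p,*c[i],world_z=.207).round(4))
E
```

```text
time_s: 5.15
tool_pos: [0.618, 0.0356, 0.1879]
eef_rot: [[-0.006, 1.0, 0.002], [1.0, 0.006, -0.0], [-0.0, 0.002, -1.0]]
contact_force: [-0.1, 0.3, -0.1]
finger_gap: 0.0517
gripper_force: 0.0
time_s: 5.4
tool_pos: [0.6176, 0.0357, 0.187]
eef_rot: [[-0.007, 1.0, 0.001], [1.0, 0.007, -0.0], [-0.0, 0.001, -1.0]]
contact_force: [0.2, 0.2, 1.3]
finger_gap: 0.0343
gripper_force: 0.0
[0.61733923 0.03571188 0.1863128 ] 0.03422234592180089
[0.00429247 0.09107652 0.01543332] [0.36409179 0.77911755 0.44899607]
[ 231  237   51   54 2180] [0.6173 0.0348 0.207 ]
```

View pics/w3.png

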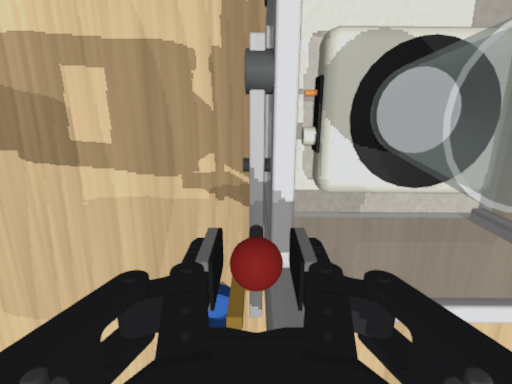

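The ball at (256,263) is centred between the pads (inner edges at about 222 and 290). I'll close onto it.

```bash
python3 -m creep '[[[0,0,0],[0,0,0],0.33],[[0,0,0],[0,0,0],0.29]]'
python3 -m creep '[[[0,0,0],[0,0,0],0.2],[[0,0,0],[0,0,0],0.1],[[0,0,0],[0,0,0],0]]'
python3 -m creep '[[[0,0,0],[0,0,0],0]]'
python3 - <<'E'
from h import *
F=[]
for _ in range(6): p=vision.grab_frame("wrist"); F.append(ctrl.state()["contact_force"])
s=ctrl.state(); print(s["tool_pos"],s["finger_gap"]); print(np.mean(F,0))
E
```

```text
time_s: 5.95
tool_pos: [0.6173, 0.0357, 0.1863]
eef_rot: [[-0.007, 1.0, -0.0], [1.0, 0.007, 0.0], [0.0, -0.0, -1.0]]
contact_force: [-0.5, -0.5, -0.8]
finger_gap: 0.0246
gripper_force: 0.0
time_s: 6.32
tool_pos: [0.6174, 0.0357, 0.1865]
eef_rot: [[-0.007, 1.0, 0.0], [1.0, 0.007, -0.0], [-0.0, 0.0, -1.0]]
contact_force: [-1.3, 0.5, 3.1]
finger_gap: 0.021
gripper_force: 58.5
time_s: 6.45
tool_pos: [0.6174, 0.0357, 0.1865]
eef_rot: [[-0.007, 1.0, 0.0], [1.0, 0.007, -0.0], [-0.0, 0.0, -1.0]]
contact_force: [-1.8, -0.3, 5.2]
finger_gap: 0.0209
gripper_force: 58.5
[0.61737926 0.03569862 0.18644786] 0.02117107834441911
[-1.47141583  0.10914804  4.62702528]
```

```bash
cat > f.py <<'E'
from h import *
F=[]
for _ in range(4): vision.grab_frame("wrist"); F.append(ctrl.state()["contact_force"])
s=ctrl.state(); print(s["tool_pos"].round(4),round(s["finger_gap"],4),"F",np.mean(F,0).round(2),"t",s["time_s"],"M",s["moment"].round(2))
E
python3 -m creep '[[[0.0005,0,-0.001],[0,0,0],0]]' >/dev/null; python3 f.py
python3 -m creep '[[[0.0005,0,-0.001],[0,0,0],0]]' >/dev/null; python3 f.py
python3 -m creep '[[[0.0005,0,-0.001],[0,0,0],0]]' >/dev/null; python3 f.py
```

```text
[0.6173 0.036  0.187 ] 0.0212 F [ 0.54 -3.   -0.82] t 7.075 M [-0.45 -0.09 -0.07]
[0.6172 0.0366 0.1882] 0.0208 F [-0.06 -4.03 -0.24] t 7.4 M [-0.51  0.14 -0.03]
[0.6173 0.0372 0.1893] 0.0209 F [-0.69 -3.56 -1.04] t 7.725 M [-0.6   0.15 -0.  ]
```

```bash
cat >> f.py <<'E'
ph=np.arcsin(np.clip((.042+s["tool_pos"][2]-.1868)/.0948,-1,1))-np.arctan2(42,85)
t=np.array([85*np.sin(ph)+42*np.cos(ph),85*np.cos(ph)-42*np.sin(ph)])/94.8
f=np.mean(F,0)[1:]; print("  phi",ph.round(3),"tang",(f@t).round(2),"rad",(f@[t[1],-t[0]]).round(2),"dy/dz",(t[0]/t[1]).round(2))
E
python3 -m creep '[[[0.0005,0,-0.001],[0,0,0],0]]' >/dev/null; python3 f.py
python3 -m creep '[[[0.0005,0,-0.001],[0,0,0],0]]' >/dev/null; python3 f.py
```

```text
[0.6173 0.0377 0.1903] 0.0212 F [-0.69 -3.53 -0.92] t 8.05 M [-0.65  0.15 -0.  ]
  phi 0.042 tang -2.5 rad -2.65 dy/dz 0.55
[0.6173 0.0383 0.1913] 0.0209 F [-0.71 -3.2  -1.79] t 8.375 M [-0.57  0.14  0.03]
  phi 0.054 tang -3.13 rad -1.91 dy/dz 0.56
```

```bash
cat >> f.py <<'E'
import sys
sys.exit(1 if f@t<-5.5 else 0)
E
python3 -m creep '[[[0.0006,0,-0.001],[0,0,0],0]]' >/dev/null; python3 f.py && 
python3 -m creep '[[[0.0006,0,-0.001],[0,0,0],0]]' >/dev/null && python3 f.py && 
python3 -m creep '[[[0.0006,0,-0.001],[0,0,0],0]]' >/dev/null && python3 f.py && 
python3 -m creep '[[[0.0006,0,-0.001],[0,0,0],0]]' >/dev/null && python3 f.py
```

```text
[0.6173 0.0388 0.1923] 0.0209 F [-0.23 -3.2  -1.83] t 8.7 M [-0.62  0.03  0.02]
  phi 0.066 tang -3.18 rad -1.85 dy/dz 0.58
[0.6173 0.0394 0.1933] 0.0211 F [-0.12 -3.05 -2.13] t 9.025 M [-0.58  0.06  0.  ]
  phi 0.078 tang -3.39 rad -1.53 dy/dz 0.6
[0.6173 0.0401 0.1943] 0.0211 F [-0.09 -3.03 -2.25] t 9.35 M [-0.62  0.06 -0.02]
  phi 0.09 tang -3.5 rad -1.41 dy/dz 0.61
[0.6173 0.0406 0.1953] 0.0209 F [-0.2  -2.46 -2.74] t 9.675 M [-0.64  0.05 -0.01]
  phi 0.103 tang -3.63 rad -0.63 dy/dz 0.63
```

```bash

python3 -m creep '[[[0.0006,0,-0.001],[0,0,0],0]]' >/dev/null; python3 f.py && 
python3 -m creep '[[[0.0006,0,-0.001],[0,0,0],0]]' >/dev/null && python3 f.py && 
python3 -m creep '[[[0.0007,0,-0.001],[0,0,0],0]]' >/dev/null && python3 f.py && 
python3 -m creep '[[[0.0007,0,-0.001],[0,0,0],0]]' >/dev/null && python3 f.py
```

```text
[0.6173 0.0413 0.1963] 0.0212 F [-0.07 -1.95 -3.12] t 10.0 M [-0.61 -0.02 -0.02]
  phi 0.115 tang -3.68 rad 0.06 dy/dz 0.65
[0.6172 0.0419 0.1972] 0.021 F [-0.18 -1.73 -3.88] t 10.325 M [-0.46  0.01 -0.01]
  phi 0.127 tang -4.19 rad 0.7 dy/dz 0.66
[0.6172 0.0426 0.1983] 0.0209 F [ 0.02 -1.32 -4.81] t 10.65 M [-0.42  0.08 -0.02]
  phi 0.14 tang -4.71 rad 1.62 dy/dz 0.68
[0.6172 0.0433 0.1993] 0.0211 F [ 0.11 -1.17 -5.29] t 10.975 M [-0.43  0.08 -0.03]
  phi 0.153 tang -5.0 rad 2.08 dy/dz 0.7
```

```bash
python3 - <<'E'
from h import *
p=vision.grab_frame("wrist"); q=vision.grab_frame("scene")
a=p["image"][130:384,120:400]; b=q["image"][120:220,170:320]
cv2.imwrite("pics/w4.png",np.hstack([cv2.resize(a,(400,363)),cv2.resize(b,(400,267)) if 0 else cv2.copyMakeBorder(cv2.resize(b,(400,267)),0,96,0,0,cv2.BORDER_CONSTANT)])[:,:,::-1])
E
```

```text
(no output)
```

View pics/w4.png

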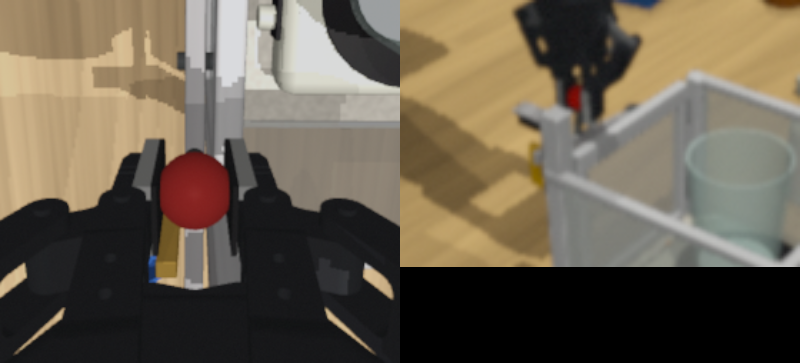

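The ball still sits at the same place between the pads (full image about (256,263)), so the bar is following, and the tip is still behind the yellow tooth. I'll continue in small steps.

```bash
sed -i 's/<-5.5/<-7.0/' f.py; cat >> h.py <<'E'
def red(p):
    h=cv2.cvtColor(p["image"],cv2.COLOR_RGB2HSV)
    m=((h[...,0]<8)|(h[...,0]>172))&(h[...,1]>150)&(h[...,2]>40)
    nn,l,st,c=cv2.connectedComponentsWithStats(m.astype(np.uint8)); i=np.argmax(st[1:,4])+1
    return st[i],c[i].round(1)
E
python3 -c "
from h import *
print(red(vision.grab_frame('wrist')),red(dict(image=cv2.imread('pics/w3.png')[:,:,::-1])))"
python3 -m creep '[[[0.0005,0,-0.0007],[0,0,0],0]]' >/dev/null; python3 f.py && 
python3 -m creep '[[[0.0005,0,-0.0007],[0,0,0],0]]' >/dev/null && python3 f.py && 
python3 -m creep '[[[0.0005,0,-0.0007],[0,0,0],0]]' >/dev/null && python3 f.py
```

```text
(array([ 232,  236,   49,   54, 2165], dtype=int32), array([255.9, 263.2])) (array([ 231,  237,   51,   54, 2180], dtype=int32), array([255.8, 263.5]))
[0.6173 0.0438 0.2001] 0.0208 F [-0.87 -0.45 -5.05] t 11.45 M [-0.31  0.13  0.05]
  phi 0.163 tang -4.36 rad 2.58 dy/dz 0.72
[0.6173 0.0443 0.2007] 0.0208 F [-0.26 -0.04 -5.09] t 11.775 M [-0.33  0.08  0.02]
  phi 0.172 tang -4.13 rad 2.97 dy/dz 0.73
[0.6173 0.0447 0.2014] 0.021 F [-0.61  0.19 -5.81] t 12.1 M [-0.25  0.05  0.06]
  phi 0.18 tang -4.55 rad 3.62 dy/dz 0.74
```

```bash

python3 -m creep '[[[0.0008,0,-0.0007],[0,0,0],0]]' >/dev/null; python3 f.py && 
python3 -m creep '[[[0.0006,0,-0.0007],[0,0,0],0]]' >/dev/null && python3 f.py && 
python3 -m creep '[[[0.0006,0,-0.0007],[0,0,0],0]]' >/dev/null && python3 f.py &&
python3 -m creep '[[[0.0006,0,-0.0007],[0,0,0],0]]' >/dev/null && python3 f.py
```

```text
[0.6173 0.0454 0.2022] 0.0212 F [-0.52 -1.71 -4.78] t 12.425 M [-0.54  0.17  0.06]
  phi 0.191 tang -4.84 rad 1.54 dy/dz 0.76
[0.6173 0.0462 0.2029] 0.0212 F [-1.56 -1.33 -3.95] t 12.75 M [-0.45  0.13  0.08]
  phi 0.201 tang -3.93 rad 1.37 dy/dz 0.78
[0.6173 0.0467 0.2036] 0.0208 F [-1.23 -2.43 -3.88] t 13.075 M [-0.53  0.1   0.15]
  phi 0.21 tang -4.55 rad 0.5 dy/dz 0.79
[0.6173 0.0473 0.2043] 0.0207 F [-1.3  -2.71 -3.13] t 13.4 M [-0.67  0.13  0.16]
  phi 0.219 tang -4.14 rad -0.15 dy/dz 0.81
```

```bash

python3 -m creep '[[[0.0006,0,-0.0007],[0,0,0],0]]' >/dev/null; python3 f.py && 
python3 -m creep '[[[0.0006,0,-0.0007],[0,0,0],0]]' >/dev/null && python3 f.py && 
python3 -m creep '[[[0.0006,0,-0.0007],[0,0,0],0]]' >/dev/null && python3 f.py &&
python3 -m creep '[[[0.0006,0,-0.0007],[0,0,0],0]]' >/dev/null && python3 f.py &&
python3 -m creep '[[[0.0006,0,-0.0007],[0,0,0],0]]' >/dev/null && python3 f.py
```

```text
[0.6173 0.0478 0.205 ] 0.0209 F [-1.22 -3.1  -2.67] t 13.725 M [-0.84  0.04  0.11]
  phi 0.229 tang -4.03 rad -0.7 dy/dz 0.82
[0.6173 0.0484 0.2057] 0.021 F [-1.06 -4.29 -2.39] t 14.05 M [-0.96  0.11  0.1 ]
  phi 0.238 tang -4.58 rad -1.75 dy/dz 0.84
[0.6172 0.0494 0.2062] 0.0211 F [-1.18 -1.52 -3.74] t 14.375 M [-0.43  0.06  0.23]
  phi 0.246 tang -3.83 rad 1.27 dy/dz 0.85
[0.6171 0.0499 0.2069] 0.0209 F [-1.46 -0.75 -4.  ] t 14.7 M [-0.42  0.15  0.26]
  phi 0.255 tang -3.51 rad 2.05 dy/dz 0.87
[0.6171 0.0505 0.2076] 0.0207 F [-1.14  0.15 -5.34] t 15.025 M [-0.25  0.23  0.22]
  phi 0.265 tang -3.9 rad 3.65 dy/dz 0.88
```

```bash

python3 -m creep '[[[0.0008,0,-0.0007],[0,0,0],0]]' >/dev/null; python3 f.py && 
python3 -m creep '[[[0.0007,0,-0.0007],[0,0,0],0]]' >/dev/null && python3 f.py && 
python3 -m creep '[[[0.0007,0,-0.0007],[0,0,0],0]]' >/dev/null && python3 f.py &&
python3 -m creep '[[[0.0007,0,-0.0007],[0,0,0],0]]' >/dev/null && python3 f.py &&
python3 -m creep '[[[0.0007,0,-0.0007],[0,0,0],0]]' >/dev/null && python3 f.py
python3 -c "
from h import *
p=vision.grab_frame('wrist');print(red(p)); a=p['image'][130:384,120:400]
cv2.imwrite('pics/w5.png',cv2.resize(a,(560,508),interpolation=cv2.INTER_CUBIC)[:,:,::-1])"
```

```text
[0.6171 0.0511 0.2083] 0.0208 F [-1.87 -0.38 -5.71] t 15.35 M [-0.27  0.3   0.31]
  phi 0.276 tang -4.49 rad 3.55 dy/dz 0.9
[0.6171 0.0518 0.209 ] 0.0211 F [-2.18 -0.54 -6.45] t 15.675 M [-0.4   0.32  0.28]
  phi 0.286 tang -5.11 rad 3.98 dy/dz 0.92
[0.6172 0.0528 0.2096] 0.0214 F [-0.87  1.58 -9.19] t 16.0 M [0.1  0.03 0.2 ]
  phi 0.293 tang -5.63 rad 7.44 dy/dz 0.94
[0.6171 0.0531 0.21  ] 0.0207 F [ -0.2   -0.2  -14.39] t 16.325 M [-0.17 -0.18  0.3 ]
  phi 0.3 tang -10.58 rad 9.76 dy/dz 0.95
(array([ 232,  240,   49,   53, 2130], dtype=int32), array([255.8, 266. ]))
```

View pics/w5.png

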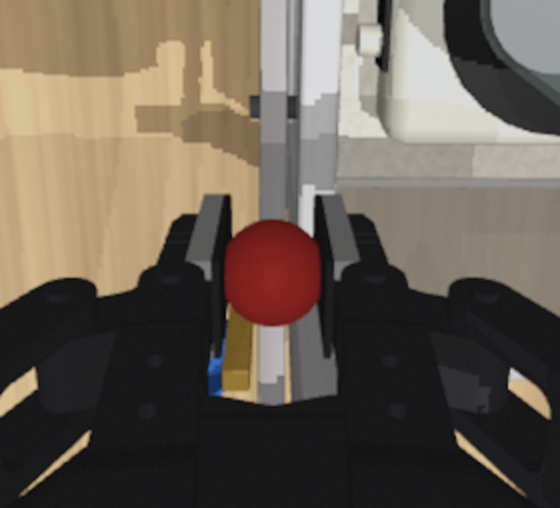

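The force jumped: the buffer is met (about 6 N over the bar's weight). I'll back off slightly so the bar sits between tooth and buffer.

```bash

python3 -m creep '[[[-0.0006,0,0.0007],[0,0,0],0]]' >/dev/null; python3 f.py ; 
python3 -m creep '[[[-0.0003,0,0.0005],[0,0,0],0]]' >/dev/null ; python3 f.py
```

```text
[0.6171 0.0529 0.2097] 0.0209 F [ -1.03   3.24 -12.57] t 16.7 M [0.38 0.08 0.25]
  phi 0.296 tang -6.94 rad 10.97 dy/dz 0.94
[0.6172 0.0526 0.2095] 0.0209 F [ -1.52   5.29 -10.75] t 17.025 M [0.59 0.2  0.24]
  phi 0.292 tang -4.25 rad 11.21 dy/dz 0.93
```

```bash

python3 -m creep '[[[0.0003,0,0.0005],[0,0,0],0]]' >/dev/null; python3 f.py ; 
python3 -m creep '[[[0.0003,0,0.0003],[0,0,0],0]]' >/dev/null ; python3 f.py
```

```text
[0.6174 0.0525 0.2092] 0.0208 F [-3.08  2.16 -7.13] t 17.35 M [0.08 0.29 0.31]
  phi 0.288 tang -3.76 rad 6.43 dy/dz 0.93
[0.6174 0.0524 0.209 ] 0.0206 F [-4.15 -3.25 -2.67] t 17.675 M [-0.75  0.49  0.29]
  phi 0.285 tang -4.16 rad -0.58 dy/dz 0.92
```

Tangential force is back to the free level. Now small test pulls about the hinge, watching the force.

```bash

python3 -m creep '[[[0.0001,-0.001,0],[0,0,0.4],0]]' >/dev/null; python3 f.py ; 
python3 -m creep '[[[0.0001,-0.001,0],[0,0,0.4],0]]' >/dev/null ; python3 f.py
```

```text
[0.6165 0.0525 0.209 ] 0.0207 F [-2.91 -4.95 -0.87] t 18.0 M [-0.94  0.37  0.28]
  phi 0.285 tang -3.99 rad -3.05 dy/dz 0.92
[0.6155 0.0526 0.209 ] 0.021 F [-2.73 -4.41 -1.12] t 18.325 M [-0.91  0.27  0.22]
  phi 0.285 tang -3.81 rad -2.48 dy/dz 0.92
```

```bash

python3 -m creep '[[[0.0001,-0.0005,0],[0,0,0.2],0]]' >/dev/null; python3 f.py
```

```text
[0.615  0.0527 0.209 ] 0.0209 F [-3.01 -5.05 -0.66] t 18.65 M [-0.95  0.31  0.29]
  phi 0.285 tang -3.9 rad -3.27 dy/dz 0.92
```

```bash

sed -i 's/sys.exit(1 if/sys.exit(1 if np.mean(F,0)[0]>3 or/' f.py
python3 -m creep '[[[0.0001,-0.0007,0],[0,0,0.3],0]]' >/dev/null; python3 f.py &&
python3 -m creep '[[[0.0001,-0.0007,0],[0,0,0.3],0]]' >/dev/null && python3 f.py &&
python3 -m creep '[[[0.0002,-0.001,0],[0,0,0.4],0]]' >/dev/null && python3 f.py &&
python3 -m creep '[[[0.0002,-0.001,0],[0,0,0.4],0]]' >/dev/null && python3 f.py
```

```text
[0.6143 0.0528 0.209 ] 0.0212 F [-3.41 -5.21 -0.52] t 18.975 M [-0.97  0.38  0.24]
  phi 0.285 tang -3.92 rad -3.48 dy/dz 0.92
[0.6136 0.0529 0.209 ] 0.021 F [-2.77 -5.07 -0.71] t 19.3 M [-0.97  0.36  0.28]
  phi 0.285 tang -3.96 rad -3.25 dy/dz 0.92
[0.6126 0.0531 0.2091] 0.0206 F [-2.87 -5.12  0.03] t 19.625 M [-0.99  0.33  0.23]
  phi 0.286 tang -3.45 rad -3.79 dy/dz 0.92
[0.6117 0.0532 0.2091] 0.0211 F [-3.52 -5.92  0.34] t 19.95 M [-1.08  0.38  0.27]
  phi 0.287 tang -3.76 rad -4.58 dy/dz 0.92
```

```bash

python3 -m creep '[[[0,-0.0024,0],[0,0,1],0]]' >/dev/null; python3 f.py &&
python3 -m creep '[[[0.0002,-0.0024,0],[0,0,1],0]]' >/dev/null && python3 f.py &&
python3 -m creep '[[[0.0002,-0.0024,0],[0,0,1],0]]' >/dev/null && python3 f.py &&
python3 -m creep '[[[0.0002,-0.0024,0],[0,0,1],0]]' >/dev/null && python3 f.py &&
python3 -m creep '[[[0.0002,-0.0024,0],[0,0,1],0]]' >/dev/null && python3 f.py
```

```text
[0.6092 0.0535 0.209 ] 0.0209 F [-2.99 -4.3  -0.8 ] t 20.275 M [-0.9   0.42  0.28]
  phi 0.285 tang -3.5 rad -2.62 dy/dz 0.92
[0.6068 0.0539 0.209 ] 0.0207 F [-2.98 -4.51 -1.31] t 20.6 M [-0.89  0.41  0.26]
  phi 0.284 tang -4.01 rad -2.43 dy/dz 0.92
[0.6043 0.0543 0.2089] 0.0208 F [-3.49 -3.88 -0.44] t 20.925 M [-0.97  0.34  0.27]
  phi 0.284 tang -2.95 rad -2.56 dy/dz 0.92
[0.6019 0.0548 0.2089] 0.021 F [-3.34 -4.14 -1.  ] t 21.25 M [-0.87  0.42  0.29]
  phi 0.283 tang -3.54 rad -2.37 dy/dz 0.92Traceback (most recent call last):
  File "f.py", line 3, in <module>
    for _ in range(4): vision.grab_frame("wrist"); F.append(ctrl.state()["contact_force"])
                       ~~~~~~~~~~~~~~~~~^^^^^^^^^
ValueError: 200 camera calls are used up
```

No more camera calls, so I'll go on by pose and force. The tip has cleared the tooth, so I'll swing on along the arc at a moderate speed.

```bash

python3 -m creep '[[[0.0005,-0.0048,0],[0,0,2],0],[[0.0009,-0.0073,0],[0,0,3],0],[[0.0009,-0.0073,0],[0,0,3],0],[[0.0009,-0.0073,0],[0,0,3],0],[[0,0,0],[0,0,0],0]]'
python3 -m creep '[[[0,0,0],[0,0,0],0]]'
```

```text
time_s: 22.0
tool_pos: [0.5735, 0.0639, 0.2087]
eef_rot: [[0.31, 0.951, 0.0], [0.951, -0.31, 0.0], [0.0, -0.0, -1.0]]
contact_force: [-3.3, -3.0, -0.6]
finger_gap: 0.0211
gripper_force: 60.1
time_s: 22.12
tool_pos: [0.5738, 0.0638, 0.2086]
eef_rot: [[0.309, 0.951, -0.0], [0.951, -0.309, -0.0], [-0.0, -0.0, -1.0]]
contact_force: [-4.3, -3.1, -0.7]
finger_gap: 0.0208
gripper_force: 60.1
```

```bash

python3 -m creep '[[[0.0009,-0.0073,0],[0,0,3],0],[[0.0012,-0.0097,0],[0,0,4],0],[[0.0012,-0.0097,0],[0,0,4],0],[[0.0012,-0.0097,0],[0,0,4],0],[[0.0009,-0.0073,0],[0,0,3],0]]'
python3 -m creep '[[[0,0,0],[0,0,0],0]]'
python3 -c "
from h import *
s=ctrl.state();r=s['tool_pos'][:2]-[.6305,.1907];print(np.hypot(*r),np.arctan2(-r[0],-r[1])-.0944,s['q'].round(2))"
```

```text
time_s: 22.75
tool_pos: [0.5367, 0.0877, 0.2083]
eef_rot: [[0.59, 0.808, 0.0], [0.808, -0.59, 0.001], [0.001, -0.0, -1.0]]
contact_force: [-0.4, 0.4, -5.3]
finger_gap: 0.0208
gripper_force: 59.9
time_s: 22.88
tool_pos: [0.5367, 0.0877, 0.2084]
eef_rot: [[0.587, 0.809, 0.0], [0.809, -0.587, 0.001], [0.001, -0.0, -1.0]]
contact_force: [-1.3, 1.9, -5.3]
finger_gap: 0.0207
gripper_force: 59.8
0.13925055694985633 0.644215807216806 [0.08 0.36 1.69 0.   1.08 0.7 ]
```

```bash

python3 -m creep '[[[0.001,-0.0073,0],[0,0,3],0],[[0.0013,-0.0097,0],[0,0,4],0],[[0.0013,-0.0097,0],[0,0,4],0],[[0.0013,-0.0097,0],[0,0,4],0],[[0.0013,-0.0097,0],[0,0,4],0]]'
python3 -m creep '[[[0.0013,-0.0097,0],[0,0,4],0],[[0.0013,-0.0097,0],[0,0,4],0],[[0.001,-0.0073,0],[0,0,3],0],[[0.0007,-0.0048,0],[0,0,2],0],[[0,0,0],[0,0,0],0]]'
python3 -m creep '[[[0,0,0],[0,0,0],0]]'
python3 -c "
from h import *
s=ctrl.state();r=s['tool_pos'][:2]-[.6305,.1907];print(np.hypot(*r),np.arctan2(-r[0],-r[1])-.0944,s['q'].round(2))"
```

```text
time_s: 23.5
tool_pos: [0.5083, 0.1238, 0.2083]
eef_rot: [[0.82, 0.573, 0.001], [0.573, -0.82, 0.001], [0.001, -0.0, -1.0]]
contact_force: [3.5, 3.0, -8.6]
finger_gap: 0.0206
gripper_force: 59.6
time_s: 24.12
tool_pos: [0.4963, 0.1531, 0.2084]
eef_rot: [[0.927, 0.376, 0.001], [0.376, -0.927, 0.001], [0.001, -0.0, -1.0]]
contact_force: [3.4, 4.4, -9.1]
finger_gap: 0.021
gripper_force: 59.5
time_s: 24.25
tool_pos: [0.4964, 0.1528, 0.2083]
eef_rot: [[0.927, 0.376, 0.001], [0.376, -0.927, 0.001], [0.001, -0.0, -1.0]]
contact_force: [5.4, 3.7, -9.7]
finger_gap: 0.0211
gripper_force: 59.4
0.1393947295372728 1.200835641587743 [0.21 0.32 1.76 0.   1.06 1.39]
```

```bash

python3 -m creep '[[[0.0016,-0.0073,0],[0,0,3],0],[[0.0016,-0.0097,0],[0,0,4],0],[[0.0016,-0.0097,0],[0,0,4],0],[[0.001,-0.0073,0],[0,0,3],0],[[0.0004,-0.0024,0],[0,0,1],0]]'
python3 -m creep '[[[0,0,0],[0,0,0],0],[[0,0,0],[0,0,0],0]]'
python3 -c "
from h import *
s=ctrl.state();r=s['tool_pos'][:2]-[.6305,.1907];print(np.hypot(*r),np.arctan2(-r[0],-r[1])-.0944,s['q'].round(2));print(s['eef_rot'].T@s['contact_force'])"
```

```text
time_s: 24.88
tool_pos: [0.4914, 0.1893, 0.2085]
eef_rot: [[0.992, 0.122, -0.001], [0.122, -0.992, 0.0], [-0.001, -0.0, -1.0]]
contact_force: [-2.9, 1.4, -3.2]
finger_gap: 0.0206
gripper_force: 60.0
time_s: 25.12
tool_pos: [0.4914, 0.1891, 0.2085]
eef_rot: [[0.992, 0.123, -0.0], [0.123, -0.992, 0.0], [-0.0, -0.0, -1.0]]
contact_force: [-2.3, 3.0, -1.3]
finger_gap: 0.021
gripper_force: 60.0
0.13909810328770564 1.4651136287490616 [0.28 0.33 1.74 0.   1.07 1.73]
[-1.95442434 -3.26817589  1.2661241 ]
```

```bash

python3 -m creep '[[[-0.0011,0,0.00125],[0,0,0],0],[[-0.0011,0,0.00125],[0,0,0],0],[[-0.0015,0,0.0018],[0,0,0],0],[[-0.0015,0,0.0018],[0,0,0],0],[[0,0,0],[0,0,0],0]]'
python3 -m creep '[[[-0.0014,0,0.0019],[0,0,0],0],[[-0.0014,0,0.0019],[0,0,0],0],[[-0.0013,0,0.002],[0,0,0],0],[[-0.0013,0,0.002],[0,0,0],0],[[0,0,0],[0,0,0],0]]'
```

```text
time_s: 25.75
tool_pos: [0.4863, 0.1885, 0.2024]
eef_rot: [[0.993, 0.122, 0.0], [0.122, -0.993, -0.0], [0.0, 0.0, -1.0]]
contact_force: [-3.5, 1.2, -1.2]
finger_gap: 0.021
gripper_force: 60.1
time_s: 26.38
tool_pos: [0.481, 0.188, 0.1946]
eef_rot: [[0.993, 0.122, 0.0], [0.122, -0.993, 0.0], [0.0, -0.0, -1.0]]
contact_force: [-2.1, 1.4, 2.1]
finger_gap: 0.0207
gripper_force: 60.2
```

```bash

python3 -m creep '[[[-0.0012,0,0.002],[0,0,0],0],[[-0.0012,0,0.002],[0,0,0],0],[[0,0,0],[0,0,0],0]]'
python3 -m creep '[[[-0.0005,0,0.001],[0,0,0],0],[[-0.0005,0,0.001],[0,0,0],0],[[0,0,0],[0,0,0],0]]'
```

```text
time_s: 26.75
tool_pos: [0.4787, 0.1877, 0.1906]
eef_rot: [[0.993, 0.122, 0.0], [0.122, -0.993, 0.0], [0.0, -0.0, -1.0]]
contact_force: [-1.5, 2.4, 1.4]
finger_gap: 0.021
gripper_force: 60.2
time_s: 27.12
tool_pos: [0.477, 0.1874, 0.1883]
eef_rot: [[0.993, 0.121, -0.001], [0.121, -0.993, -0.0], [-0.002, 0.0, -1.0]]
contact_force: [-5.3, 1.7, 3.7]
finger_gap: 0.0207
gripper_force: 60.6
```

```bash

python3 -m creep '[[[-0.0008,0,0.0007],[0,0,0],0],[[0,0,0],[0,0,0],0]]'
python3 -m creep '[[[-0.0005,0,0.0007],[0,0,0],0],[[0,0,0],[0,0,0],0]]'
```

```text
time_s: 27.38
tool_pos: [0.4767, 0.1874, 0.1878]
eef_rot: [[0.993, 0.122, -0.0], [0.122, -0.993, -0.0], [-0.0, -0.0, -1.0]]
contact_force: [-1.8, 0.8, 1.9]
finger_gap: 0.0207
gripper_force: 60.5
time_s: 27.62
tool_pos: [0.4764, 0.1874, 0.1872]
eef_rot: [[0.993, 0.122, 0.0], [0.122, -0.993, 0.0], [0.0, 0.0, -1.0]]
contact_force: [-2.1, 1.3, 3.0]
finger_gap: 0.021
gripper_force: 60.6
```

```bash

python3 -m creep '[[[-0.0003,0,0.0007],[0,0,0],0],[[0,0,0],[0,0,0],0]]'
python3 -m creep '[[[-0.0003,0,0.0007],[0,0,0],0],[[0,0,0],[0,0,0],0]]'
```

```text
time_s: 27.88
tool_pos: [0.4764, 0.1874, 0.1871]
eef_rot: [[0.993, 0.121, 0.001], [0.121, -0.993, 0.0], [0.001, -0.0, -1.0]]
contact_force: [-3.0, 0.5, 8.4]
finger_gap: 0.0208
gripper_force: 61.0
time_s: 28.12
tool_pos: [0.4764, 0.1875, 0.187]
eef_rot: [[0.993, 0.122, 0.002], [0.122, -0.993, 0.001], [0.002, -0.0, -1.0]]
contact_force: [-4.0, 0.2, 12.8]
finger_gap: 0.0207
gripper_force: 61.4
```

The rest pin is felt at z≈0.187. I'll ease back and open slowly.

```bash

python3 -m creep '[[[0,0,-0.0007],[0,0,0],0],[[0,0,0],[0,0,0],0.24],[[0,0,0],[0,0,0],0.27],[[0,0,0],[0,0,0],0.3],[[0,0,0],[0,0,0],0.35]]'
python3 -m creep '[[[0,0,0],[0,0,0],0.4],[[0,0,0],[0,0,0],0.45],[[0,0,0],[0,0,0],0.5],[[0,0,0],[0,0,0],0.5]]'
```

```text
time_s: 28.75
tool_pos: [0.4755, 0.1871, 0.1861]
eef_rot: [[0.993, 0.121, -0.001], [0.121, -0.993, -0.0], [-0.001, 0.0, -1.0]]
contact_force: [0.4, -0.6, 0.7]
finger_gap: 0.0296
gripper_force: 0.0
time_s: 29.25
tool_pos: [0.4757, 0.1873, 0.1865]
eef_rot: [[0.993, 0.122, -0.0], [0.122, -0.993, -0.0], [-0.0, 0.0, -1.0]]
contact_force: [0.2, 0.7, -0.5]
finger_gap: 0.0427
gripper_force: 0.0
```

```bash

python3 -m creep '[[[0,0,-0.01],[0,0,0],0.5],[[0,0,-0.02],[0,0,0],0.5],[[0,0,-0.03],[0,0,0],0.5],[[0,0,-0.03],[0,0,0],0.5],[[0,0,-0.03],[0,0,0],0.5]]'
python3 -m creep '[[[0,0,0],[0,0,0],0.5],[[0,0,0],[0,0,0],0.5],[[0,0,0],[0,0,0],0.5]]'
python3 -c "
from workcell import ctrl
print(ctrl.job_done())"
```

```text
time_s: 29.88
tool_pos: [0.4756, 0.1873, 0.3083]
eef_rot: [[0.993, 0.122, 0.001], [0.122, -0.993, 0.0], [0.001, -0.0, -1.0]]
contact_force: [-0.7, -0.2, -0.6]
finger_gap: 0.0428
gripper_force: 0.0
time_s: 30.25
tool_pos: [0.4753, 0.1872, 0.3057]
eef_rot: [[0.993, 0.122, -0.001], [0.122, -0.993, -0.0], [-0.002, 0.0, -1.0]]
contact_force: [0.4, -0.2, -0.1]
finger_gap: 0.0428
gripper_force: 0.0
the job is handed in; nothing more can be done
None
```

I handed the job in at about 30 s with the gate open about 1.46 rad, the bar lowered onto its rest and released, and the arm clear; camera calls ran out mid-swing, so this end state rests on pose and force readings, and no verdict was returned.

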